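# Start the frame clamp's screw in its thread

### The arm

A 6-joint arm with a two-finger parallel gripper is mounted at the origin on the work surface. World frame = base frame: x ahead of the robot, y to its left, z up, the work surface at z = 0. Lengths are in mm, angles in rad, forces in N, time in s.
With the tool pointing down it reaches from about 350 to 775 mm from the base axis. Payload 7.3 kg.
Tool frame: the origin (TCP) lies at the very end of the fingers, on their centre line; the grasp point (between the pads) lies 19 mm behind it; z points along the fingers, y is the line along which they close (so a half turn about z gives the same grasp; the last joint's range is limited). The gripper opens to 92 mm and grips with 3 to 60 N. Pads are 19 mm wide; open, the fingers measure 130 mm over their backs; the gripper's body (75 mm by 190 mm) begins 47 mm behind the grasp point.
Start: joints at [-1.258, 0.342, 1.524, -0, 1.275, -0.146], TCP at [232.532, -470.716, 226.741] pointing down, gripper open.
Joint ranges: [-2.53, 2.53], [-0.77, 2.02], [0.04, 2.7], [-1, 4.14], [0.28, 2.66], [-3.11, 3.11]. Speed limits (rad/s): [2.57, 2.57, 3.14, 3.14, 3.14, 3.14].

### API

Orientations are given as [roll, pitch, yaw] about the fixed x, y, z axes, in that order (R = Rz(yaw) Ry(pitch) Rx(roll)).
In Python, from plant import * gives the robot as it stands.
- The arm moves only by the tool arm_command, never from a script. Its arguments are lists of equal length, an entry for each row: "gripper": the finger opening in mm, from 0 to 91.8; "dp": the shift along the tool's x, y, z in units of 25 mm (1.0 is 25 mm), a list of three; "twist": the turn about the tool's z in units of 5 degrees (1.0 is 5 degrees). A call has exactly 5 rows; each row shifts and turns the commanded pose from where the row before left it, along the tool's axes as they then stand; what a row does not reach is not made up. A row lasts 1/8 s, in which the tool goes at most 62.5 mm and 10.7 degrees, less where a joint would pass 70% of its speed; a pose out of reach is approached as far as the arm can. A call is refused whole if a number of a shift passes 1 or a number of a turn 1, either way. A call with a gripper value outside its range is refused whole. The fingers move at their own pace and stop on an object; the grip force is fixed at half the most. Time passes only in rows, so rows that do not move let the fingers close, or fill a call up. It gives the time, the measured TCP pose, the force, the opening and the grip force at its end, in the units of the state.
- get_obs(): the state, without advancing time (a new reading comes with each control period).
- capture(name): name is "side" or "top"; returns the picture (420x560x3 uint8, red, green, blue); there is no depth.
- get_calibration(name): a dict with "mtx" (3x3 intrinsics, pixels), "dist_coeffs" ([k1, k2, p1, p2, k3] as OpenCV has them; the pictures are not rectified), "position" and "attitude" of the camera in the world. Camera axes: x right, y down, z forward; pixel columns grow to the right and rows downward; lengths in mm; the calibration is good to about 2 mm. A picture is of the moment at which its call begins. get_calibration takes no time and is no camera call.
- close_job(): hands the job in; it is judged then, once.
The state is a dict: "time": time; "joint_positions": joint angles; "dq": joint speeds; "tau": joint torques, N m; "tool_pos": TCP position; "tcp_rot": TCP orientation; "contact_force": force on the tool from outside, world axes, zero at the start; "moment": the same for the moment, N m; "grip_width": finger opening in mm; "finger_force": force on a finger pad.
Only numpy, scipy, OpenCV 4.12 (cv2) and the standard library are available. Lean on these libraries where they do the work, as an engineer would, in place of code of your own. Each camera call takes 0.05 s, during which the arm holds its last target. There are 200 camera calls.

### The job

The orange wing screw of the clamp above the green frame sits loose in its threaded boss and its thread has not caught. Turn it backward (counter-clockwise from above) until it drops into the start of the thread, then turn it forward (clockwise) one full turn, and finish still holding its wing head firmly in the gripper. Leave the green frame and everything else on the bench where they are.

Things in the scene. Friction and masses are not known exactly. Their poses are not given: they have to be found in the camera images.
- head_grip (a point): Centre of the orange wing head of the clamp screw: an upright bar 44 mm long (its x axis), 12 mm thick (its y axis: grip across it) and 20 mm high, with this point 10 mm below its top, at the start 150 to 154 mm above the bench. The vertical screw axis passes through it. The bar starts along the jig's x axis.
- wing_head: The same head as a solid; its origin is on the screw axis, 155 mm below head_grip (not at the head). It turns with the screw but floats on it: a spring (1.6 N, plus 0.2 N per mm) holds it up and it can be pressed down 16 mm. Held at its full height it hangs the screw up so that it cannot drop; pressed down 12 mm first, the screw drops freely and the push on the gripper falls by 2 N.
- boss_top (a point): Centre of the flat top of the steel threaded boss, 36 mm across, 107 mm above the bench, z up. The bar's underside starts 33 to 37 mm above it, unpressed, and ends about 18 mm above it after the started turn, unpressed: keep the fingertips off the boss.
- screw_turn (a joint): Turn of the screw and its wing head, rad; 0 at the start, grows clockwise from above (forward, screwing in), falls counter-clockwise (backward). Turns easily (0.03 N m) and stays where left. The thread start is met after 1.1 to 2.5 rad of backward turn, different every time, and the screw must go about 0.25 rad past it to drop fully.
- screw_depth (a joint): Height of the screw itself in the boss, m (not of the floating head); 0 is the crest at the thread start. Before the drop the screw rides 1.7 to 4.2 mm below the crest and climbs to it when turned backward; at the thread start it drops by one pitch to about -0.010. Turning forward from there it goes down 10 mm a turn, to about -0.020 after one turn; a stop ends it at -0.027.
- jig: The fixed frame clamp: grey base plate 200 x 170 x 14 mm with a cork pad, a blue column 26 x 50 mm on the +x side (its near face 77 mm from the screw axis) and a blue arm at 80 to 96 mm height that carries the steel boss, 36 mm across, top at 107 mm. Origin on the screw axis at bench height, z up.
- frame: Green acetate spectacle frame, about 135 x 45 x 12 mm, lying loose on the cork below the screw; origin under its bridge. Leave it alone.
- caliper: Steel lens caliper, 150 mm long, lying on the bench. Leave it alone.
- trial_lens: Grey translucent trial lens 40 mm across in a black rim with a tab, lying on the bench. Leave it alone.
- screwdriver: Small blue-handled screwdriver, 150 mm long. Leave it alone.
- parts_tray: White compartment tray 140 x 100 x 25 mm. Leave it alone.

How it is judged (in metres and radians):
On the way, in this order (a step that is already met when the one before it is completed fails the run):
1. the screw has been turned backward up to the crest of the thread start (value of joint screw_turn below -0.5 rad and value of joint screw_depth above -0.0015 m), for 0.02 s.
2. it has dropped into the thread (value of joint screw_depth below -0.0075 m), for 0.1 s.
At the end, for the whole second after the job is handed in: The screw, having dropped into the thread, stands one turn (within a quarter turn: depth -0.0174 to -0.0226) further in, still, and its wing head is gripped by the fingers with more than 3 N (value of joint screw_depth between -0.0226 and -0.0174 m and contact force between the fingers and wing_head above 3 N and velocity of joint screw_turn between -0.1 and 0.1 rad/s); the arm keeps its last pose, push and grip.
It fails at once if the green frame is moved by more than 15 mm (distance of frame from where it was at the start of the episode above 0.015 m).
It fails at once if another thing on the bench is moved by more than 30 mm (distance of any of caliper, trial_lens, screwdriver, parts_tray from where it was at the start of the episode above 0.03 m).
It also fails if it takes over 72 s, if anything falls off the work surface, if the arm or the gripper's body presses on something with over 40 N, if the wrist force passes 120 N, or if a joint passes its speed limit or range.

## Working session

There is one attempt and no reset: what is moved stays moved. The work goes in short steps, Python scripts to look and compute and a tool call to move; the robot and the scene stay as the last step left them, time stands still between calls to the robot, and variables do not carry over. Pictures are saved under pics/ and viewed, at most 10 in all, crops included, and the job is handed in when it is done.

Besides the shell and the picture viewer there is one more tool, called after "Call:" as a command line: name --pt "numbers of a row" for each row, then --argument value for the rest. arm_command: Moves the arm, as the interface text tells. Its arguments: {"type":"object","properties":{"gripper":{"type":"array"},"dp":{"type":"array"},"twist":{"type":"array"}},"required":["gripper","dp","twist"]}

```bash
mkdir -p pics; ls; python3 - <<'E'
from plant import *
import cv2
print(get_obs())
for n in("side","top"):
    im=capture(n); cv2.imwrite(f"pics/{n}0.png",cv2.cvtColor(im,cv2.COLOR_RGB2BGR)); print(get_calibration(n))
E
```

```text
pics
{'time': 0.0, 'joint_positions': array([-1.25798386e+00,  3.42724916e-01,  1.52505520e+00,  2.22564065e-06,
        1.27541869e+00, -1.46005351e-01]), 'dq': array([ 0.00104385, -0.00012193,  0.00108268,  0.00062299, -0.0006532 ,
       -0.00082254]), 'tau': array([ 4.26207798e-04, -4.31237698e+01, -2.44217741e+01,  7.15392851e-02,
        5.61062491e-02, -1.20130626e-04]), 'tool_pos': array([ 232.40024599, -470.27871944,  226.03051477]), 'tcp_rot': array([-3.14000389e+00, -2.35780863e-04,  4.58816977e-01]), 'contact_force': array([-0.27715487, -0.18229677,  0.07002229]), 'moment': array([0.01369672, 0.02080646, 0.02657708]), 'finger_force': 0.0, 'grip_width': 91.8620653396596}
{'mtx': array([[442.68442655,   0.        , 277.76311571],
       [  0.        , 442.68442655, 211.0739837 ],
       [  0.        ,   0.        ,   1.        ]]), 'dist_coeffs': array([0.04763134, 0.        , 0.        , 0.        , 0.        ]), 'position': array([-190.45895212, -774.63062848,  969.34727441]), 'attitude': array([-2.26162609,  0.01639156, -0.72700917])}
{'mtx': array([[505.76666438,   0.        , 280.01673409],
       [  0.        , 505.76666438, 218.06829942],
       [  0.        ,   0.        ,   1.        ]]), 'dist_coeffs': array([-0.04598389,  0.        ,  0.        ,  0.        ,  0.        ]), 'position': array([ 395.2588711 ,  -18.86899711, 1333.1355596 ]), 'attitude': array([-3.05933624e+00,  1.11950624e-03, -1.59623752e+00])}
```

View pics/side0.png

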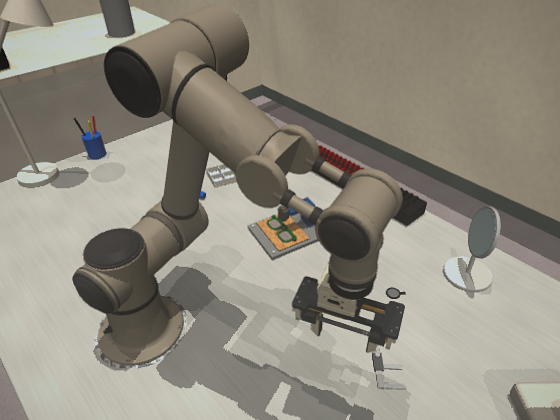

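View pics/top0.png

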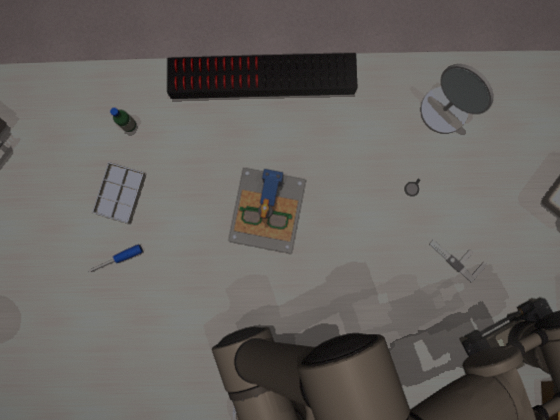

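Side: the jig is near (285,235), partly hidden by the forearm. Top: the base plate spans about (230–306, 168–252), with the blue column at (271,182) and the orange head near (266,208). I'll zoom in on the jig.

```bash
cat > h.py <<'E'
from plant import *
import cv2, numpy as np
from scipy.spatial.transform import Rotation as R
def cast(n,uv,z):
    c=get_calibration(n); p=cv2.undistortPoints(np.array(uv,float).reshape(-1,1,2),c["mtx"],c["dist_coeffs"])[:,0]
    d=np.c_[p,np.ones(len(p))]@R.from_euler("xyz",c["attitude"]).as_matrix().T
    return c["position"]+d*((z-c["position"][2])/d[:,2])[:,None]
def save(im,f): cv2.imwrite("pics/"+f,cv2.cvtColor(im,cv2.COLOR_RGB2BGR))
E
python3 - <<'E'
from h import *
t=cv2.cvtColor(cv2.imread("pics/top0.png"),cv2.COLOR_BGR2RGB); s=cv2.cvtColor(cv2.imread("pics/side0.png"),cv2.COLOR_BGR2RGB)
a=cv2.resize(t[165:255,225:310],None,fx=6,fy=6,interpolation=cv2.INTER_NEAREST)
save(a,"crop_top.png")
save(cv2.resize(s[190:265,240:330],None,fx=7,fy=7,interpolation=cv2.INTER_NEAREST),"crop_side.png")
print(cast("top",[[243,168],[306,177],[293,252],[230,242]],14))
print(cast("top",[[266,208]],152))
E
```

```text
[[639.12820441  74.18260192  14.        ]
 [610.8394659  -91.3826086   14.        ]
 [414.54969721 -51.69142874  14.        ]
 [444.7254524  111.86533323  14.        ]]
[[517.18270183  12.26348828 152.        ]]
```

View pics/crop_top.png

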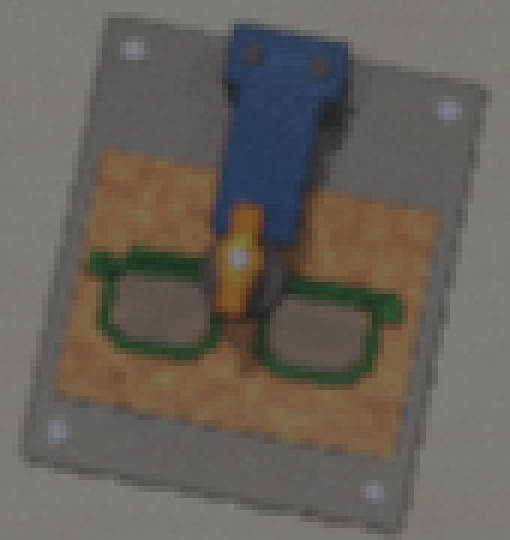

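View pics/crop_side.png

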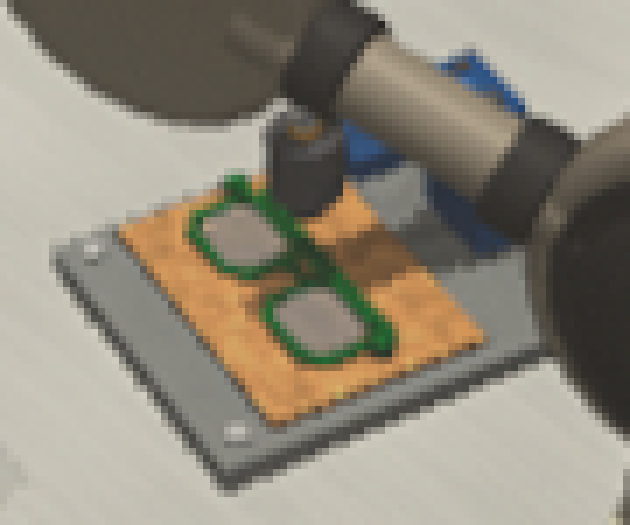

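Crop top: the bright orange bar runs from about (247,205) to (230,313), so its centre is near full-image (265,208). The base plate edges give a jig yaw of about -0.195. Crop side: the head is hidden behind the forearm, so I'll measure by colour in the top view.

```bash
cat >> h.py <<'E'
def head(im,z=162):
    hsv=cv2.cvtColor(im,cv2.COLOR_RGB2HSV); x0,y0=225,165
    h=hsv[y0:255,x0:310]
    m=((h[...,0]>8)&(h[...,0]<25)&(h[...,1]>185)).astype(np.uint8)
    n,l,st,c=cv2.connectedComponentsWithStats(m)
    k=min(range(1,n),key=lambda i:np.hypot(*(c[i]-[40,43]))-(st[i,4]>20)*100)
    cnt=np.argwhere(l==k)[:,::-1]+[x0,y0]
    w=cast("top",cnt,z)[:,:2]; 
    return st[k],w.mean(0),cv2.minAreaRect(w.astype(np.float32)),cv2.PCACompute(w,None)[1][0]
E
python3 - <<'E'
from h import *
t=cv2.cvtColor(cv2.imread("pics/top0.png"),cv2.COLOR_BGR2RGB)
print(head(t))
P=cast("top",[[243,168],[306,177],[293,252],[230,242]],14)[:,:2]
print("base centre",P.mean(0),[np.arctan2(*(a-b)[::-1]) for a,b in((P[0],P[3]),(P[1],P[2]))])
o=get_obs();y=o["tcp_rot"][2];d=head(t)[1]-o["tool_pos"][:2]
print("shift tool xy",d@[np.cos(y),np.sin(y)],d@[np.sin(y),-np.cos(y)])
E
```

```text
Traceback (most recent call last):
  File "h.py", line 14, in head
    k=min(range(1,n),key=lambda i:np.hypot(*(c[i]-[40,43]))-(st[i,4]>20)*100)
ValueError: min() iterable argument is empty
```

```bash
python3 - <<'E'
from h import *
t=cv2.cvtColor(cv2.imread("pics/top0.png"),cv2.COLOR_BGR2RGB)
h=cv2.cvtColor(t,cv2.COLOR_RGB2HSV)[:,:,:]
for v in range(196,222,2): print(v,[tuple(map(int,p)) for p in h[v,259:273:2]])
print(h[238:242,262:266].tolist()[0])
E
```

```text
196 [(15, 124, 125), (139, 28, 73), (109, 137, 93), (109, 141, 92), (109, 140, 93), (108, 139, 90), (109, 132, 91)]
198 [(15, 121, 124), (111, 96, 82), (110, 125, 88), (143, 43, 77), (113, 96, 80), (108, 138, 87), (109, 138, 89)]
200 [(13, 123, 108), (108, 135, 85), (168, 70, 84), (17, 183, 124), (14, 179, 124), (115, 85, 72), (109, 132, 83)]
202 [(13, 116, 103), (110, 131, 84), (8, 110, 93), (17, 176, 126), (14, 182, 122), (112, 93, 74), (109, 131, 82)]
204 [(15, 127, 122), (12, 59, 65), (19, 167, 110), (23, 161, 125), (14, 172, 104), (110, 95, 67), (108, 131, 80)]
206 [(13, 102, 95), (17, 140, 102), (20, 92, 127), (22, 70, 121), (17, 166, 115), (0, 28, 55), (170, 30, 51)]
208 [(10, 13, 58), (17, 149, 108), (8, 32, 121), (135, 12, 125), (17, 161, 125), (9, 43, 60), (5, 26, 60)]
210 [(140, 12, 62), (13, 124, 101), (22, 153, 125), (19, 153, 120), (16, 159, 98), (9, 31, 57), (0, 19, 67)]
212 [(173, 17, 61), (12, 138, 98), (18, 167, 125), (15, 173, 124), (8, 72, 64), (170, 14, 54), (0, 12, 62)]
214 [(3, 33, 70), (14, 164, 106), (18, 171, 125), (14, 170, 108), (0, 22, 46), (165, 17, 61), (174, 23, 55)]
216 [(12, 42, 79), (13, 166, 95), (15, 177, 118), (13, 164, 92), (30, 6, 41), (8, 21, 49), (12, 47, 82)]
218 [(21, 46, 77), (47, 74, 48), (10, 115, 71), (11, 91, 59), (17, 90, 54), (39, 49, 52), (10, 42, 91)]
220 [(27, 78, 69), (42, 95, 59), (12, 120, 83), (13, 125, 90), (21, 88, 58), (27, 38, 61), (12, 42, 91)]
[[15, 16, 98], [15, 16, 98], [10, 16, 98], [15, 21, 98]]
```

```bash
sed -i 's/>185/>142/; s/(h\[...,0\]>8)/(h[...,0]>8)\&(h[...,2]>85)/' h.py; python3 - <<'E'
from h import *
t=cv2.cvtColor(cv2.imread("pics/top0.png"),cv2.COLOR_BGR2RGB)
r=head(t); print(r)
P=cast("top",[[243,168],[306,177],[293,252],[230,242]],14)[:,:2]
print("base centre",P.mean(0),[np.arctan2(*(a-b)[::-1]) for a,b in((P[0],P[3]),(P[1],P[2]))])
o=get_obs();y=o["tcp_rot"][2];d=np.array(r[2][0])-o["tool_pos"][:2]
print("shift tool xy",d@[np.cos(y),np.sin(y)],d@[np.sin(y),-np.cos(y)])
E
```

```text
(array([36, 34,  8, 19, 72], dtype=int32), array([514.82938656,  15.81200432]), ((515.9449462890625, 15.75989055633545), (15.557470321655273, 41.05662536621094), 68.17806243896484), array([ 0.97861386, -0.20570591]))
base centre [527.31070498  10.74347445] [np.float64(-0.19146404947949028), np.float64(-0.19951684322316002)]
shift tool xy 469.48848424337837 -310.28313484581275
```

Call:
arm_command --gripper '[80,80,80,80,80]' --pt "0.94 -0.62 0" --pt "0.94 -0.62 0" --pt "0.94 -0.62 0" --pt "0.94 -0.62 0" --pt "0.94 -0.62 0" --twist '[0,0,0,0,0]'

```text
time: 0.72
tool_pos: [303.8, -348.2, 226.4]
tcp_rot: [-3.141, 0.0, 0.459]
contact_force: [-0.3, 0.3, -0.1]
grip_width: 80.0
finger_force: 0.0
```

Call:
arm_command --gripper '[60,60,60,60,60]' --pt "0.94 -0.62 0" --pt "0.94 -0.62 0" --pt "0.94 -0.62 0" --pt "0.94 -0.62 0" --pt "0.94 -0.62 0" --twist '[0,0,0,0,0]'

```text
time: 1.35
tool_pos: [374.8, -226.7, 226.4]
tcp_rot: [-3.141, 0.0, 0.459]
contact_force: [0.4, -0.2, 1.0]
grip_width: 60.4
finger_force: 0.0
```

Call:
arm_command --gripper '[60,60,60,60,60]' --pt "0.94 -0.62 0" --pt "0.94 -0.62 0" --pt "0.94 -0.62 0" --pt "0.94 -0.62 0" --pt "0.94 -0.62 0" --twist '[0,0,0,0,0]'

```text
time: 1.98
tool_pos: [445.8, -105.2, 226.4]
tcp_rot: [-3.141, 0.001, 0.459]
contact_force: [0.2, 0.1, -0.8]
grip_width: 60.1
finger_force: 0.0
```

Call:
arm_command --gripper '[60,60,60,60,60]' --pt "0.94 -0.62 0" --pt "0.94 -0.62 0" --pt "0.94 -0.62 0" --pt "0.94 -0.62 0" --pt "0.94 -0.62 0" --twist '[0,0,0,0,0]'

```text
time: 2.6
tool_pos: [516.8, 16.3, 226.3]
tcp_rot: [-3.141, 0.001, 0.459]
contact_force: [0.2, -0.4, 0.2]
grip_width: 60.3
finger_force: 0.0
```

Call:
arm_command --gripper '[60,60,60,60,60]' --pt "0 0 0" --pt "0 0 0" --pt "0 0 0" --pt "0 0 0" --pt "0 0 0" --twist '[1,1,1,1,1]'

```text
time: 3.22
tool_pos: [516.4, 15.4, 226.3]
tcp_rot: [-3.142, 0.001, 0.02]
contact_force: [-0.0, 0.8, 0.1]
grip_width: 59.5
finger_force: 0.0
```

Call:
arm_command --gripper '[60,60,60,60,60]' --pt "0 0 0" --pt "0 0 0" --pt "0 0 0" --pt "0 0 0" --pt "0 0 0" --twist '[1,1,0.5,0,0]'

```text
time: 3.85
tool_pos: [516.5, 15.4, 226.5]
tcp_rot: [3.141, 0.0, -0.195]
contact_force: [0.8, -0.2, 0.1]
grip_width: 60.0
finger_force: 0.0
```

```bash
python3 - <<'E'
from h import *
im=capture("side"); c=get_calibration("side")
Rm=R.from_euler("xyz",c["attitude"]).as_matrix().T
for p in ([516,15,162],[516,15,142],[516,15,107],[516.5,15.4,226.5]):
    print(p,cv2.projectPoints(np.array([p],float),cv2.Rodrigues(Rm)[0],-Rm@c["position"],c["mtx"],c["dist_coeffs"])[0].ravel())
save(cv2.resize(im[150:265,225:345],None,fx=5,fy=5,interpolation=cv2.INTER_NEAREST),"s1.png")
print(get_obs()["joint_positions"])
E
```

```text
[516, 15, 162] [283.17056665 193.44737587]
[516, 15, 142] [283.22709197 198.69318133]
[516, 15, 107] [283.32363531 207.63682024]
[516.5, 15.4, 226.5] [283.01615828 175.69186087]
[-1.18546867e-01  3.27302281e-01  1.54629054e+00 -1.02271451e-04
  1.26829593e+00  1.64721813e+00]
```

View pics/s1.png

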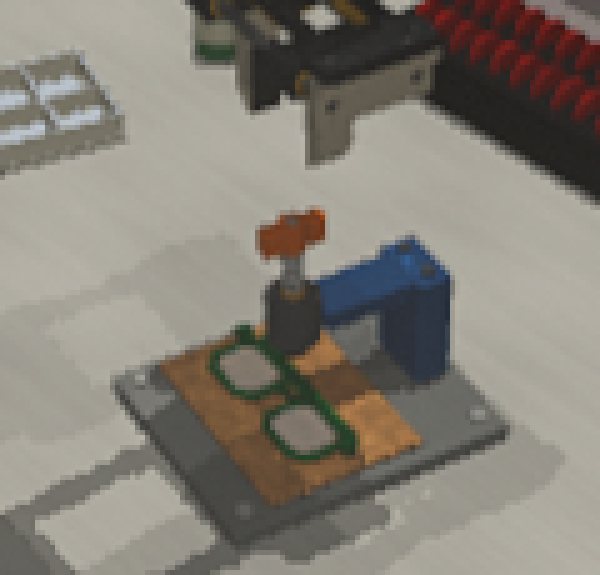

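The wing head is at about (283,197) in the side view and the prediction was (283.2,196.1), so the position is confirmed. The column is low and clear. Descending.

Call:
arm_command --gripper '[60,60,60,60,60]' --pt "0 0 0.8" --pt "0 0 0.8" --pt "0 0 0.8" --pt "0 0 0.7" --pt "0 0 0.5" --twist '[0,0,0,0,0]'

```text
time: 4.53
tool_pos: [516.4, 15.4, 135.9]
tcp_rot: [3.141, 0.001, -0.195]
contact_force: [0.1, 0.1, -0.0]
grip_width: 60.2
finger_force: 0.0
```

Call:
arm_command --gripper '[30,20,10,8,8]' --pt "0 0 0" --pt "0 0 0" --pt "0 0 0" --pt "0 0 0" --pt "0 0 0" --twist '[0,0,0,0,0]'

```text
time: 5.15
tool_pos: [516.7, 15.4, 137.0]
tcp_rot: [3.142, -0.0, -0.196]
contact_force: [0.1, 1.1, -0.3]
grip_width: 14.6
finger_force: 0.5
```

Call:
arm_command --gripper '[5,5,5,5,5]' --pt "0 0 0" --pt "0 0 0" --pt "0 0 0" --pt "0 0 0" --pt "0 0 0" --twist '[0,0,0,0,0]'

```text
time: 5.78
tool_pos: [516.8, 15.6, 136.8]
tcp_rot: [-3.141, -0.0, -0.196]
contact_force: [0.9, 4.5, 0.1]
grip_width: 11.5
finger_force: 30.0
```

Call:
arm_command --gripper '[5,5,5,5,5]' --pt "0 -0.02 0.1" --pt "0 0 0.12" --pt "0 0 0.12" --pt "0 0 0.12" --pt "0 0 0" --twist '[0,0,0,0,0]'

```text
time: 6.4
tool_pos: [516.8, 15.8, 125.1]
tcp_rot: [3.142, -0.0, -0.196]
contact_force: [0.5, 4.5, 3.3]
grip_width: 11.6
finger_force: 30.0
```

Call:
arm_command --gripper '[5,5,5,5,5]' --pt "0 -0.02 0" --pt "0 0 0" --pt "0 0 0" --pt "0 0 0" --pt "0 0 0" --twist '[-1,-1,-1,-1,-1]'

```text
time: 7.02
tool_pos: [516.9, 16.2, 125.4]
tcp_rot: [3.141, -0.0, 0.244]
contact_force: [0.3, 2.8, 3.5]
grip_width: 11.9
finger_force: 30.0
```

Call:
arm_command --gripper '[5,5,5,5,5]' --pt "0 0 0" --pt "0 0 0" --pt "0 0 0" --pt "0 0 0" --pt "0 0 0" --twist '[-1,-1,-1,-1,-1]'

```text
time: 7.65
tool_pos: [516.9, 16.2, 125.4]
tcp_rot: [3.141, -0.0, 0.68]
contact_force: [0.6, 4.2, 3.3]
grip_width: 11.8
finger_force: 30.0
```

Call:
arm_command --gripper '[5,5,5,5,5]' --pt "0 0 0" --pt "0 0 0" --pt "0 0 0" --pt "0 0 0" --pt "0 0 0" --twist '[-1,-1,-1,-1,-1]'

```text
time: 8.28
tool_pos: [516.9, 16.5, 125.4]
tcp_rot: [3.141, -0.0, 1.116]
contact_force: [1.2, 4.4, 3.8]
grip_width: 11.7
finger_force: 30.0
```

Call:
arm_command --gripper '[5,5,5,5,5]' --pt "0 0 0" --pt "0 0 0" --pt "0 0 0" --pt "0 0 0" --pt "0 0 0" --twist '[-1,-1,-1,-1,0]'

```text
time: 8.9
tool_pos: [516.4, 16.6, 125.0]
tcp_rot: [-3.141, -0.0, 1.464]
contact_force: [-0.2, 5.4, 1.7]
grip_width: 11.8
finger_force: 30.0
```

Call:
arm_command --gripper '[5,5,5,5,5]' --pt "0 0 0" --pt "0 0 0" --pt "0 0 0" --pt "0 0 0" --pt "0 0 0" --twist '[-1,-1,0,0,0]'

```text
time: 9.52
tool_pos: [516.4, 16.6, 125.0]
tcp_rot: [-3.141, -0.0, 1.637]
contact_force: [0.9, 5.2, 1.0]
grip_width: 12.1
finger_force: 30.0
```

```bash
python3 - <<'E'
from h import *
f=[]
for i in range(8):
    im=capture("side"); f.append(get_obs()["contact_force"])
print(np.mean(f,0),get_obs()["joint_positions"],get_obs()["moment"])
save(cv2.resize(im[150:265,225:345],None,fx=5,fy=5,interpolation=cv2.INTER_NEAREST),"s2.png")
E
```

```text
[-0.32285788  5.18487258  2.17966968] [-1.16376643e-01  4.33909999e-01  1.69033893e+00  1.05203433e-04
  1.01848226e+00 -1.82745434e-01] [ 8.36227803e-01 -2.83855440e-04 -2.56194043e-03]
```

View pics/s2.png

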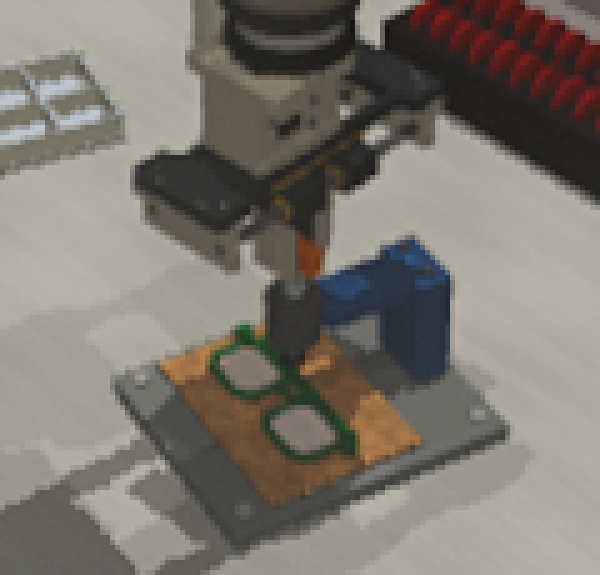

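The push fell by about 2 N after 1.66 rad of backward turning, and the picture shows the head held and well clear of the boss. It has dropped. Now half a turn forward while following it down 5 mm, then one regrip.

Call:
arm_command --gripper '[5,5,5,5,5]' --pt "0 0 0.006" --pt "0 0 0.006" --pt "0 0 0.006" --pt "0 0 0.006" --pt "0 0 0.006" --twist '[1,1,1,1,1]'

```text
time: 10.55
tool_pos: [516.5, 16.6, 124.3]
tcp_rot: [-3.141, 0.0, 1.198]
contact_force: [0.7, 5.9, 2.4]
grip_width: 11.9
finger_force: 30.0
```

Call:
arm_command --gripper '[5,5,5,5,5]' --pt "0 0 0.006" --pt "0 0 0.006" --pt "0 0 0.006" --pt "0 0 0.006" --pt "0 0 0.006" --twist '[1,1,1,1,1]'

```text
time: 11.18
tool_pos: [516.7, 16.5, 123.6]
tcp_rot: [-3.141, 0.0, 0.762]
contact_force: [1.3, 4.7, 1.9]
grip_width: 11.8
finger_force: 30.0
```

Call:
arm_command --gripper '[5,5,5,5,5]' --pt "0 0 0.006" --pt "0 0 0.006" --pt "0 0 0.006" --pt "0 0 0.006" --pt "0 0 0.006" --twist '[1,1,1,1,1]'

```text
time: 11.8
tool_pos: [516.8, 16.4, 122.9]
tcp_rot: [-3.142, 0.0, 0.325]
contact_force: [0.9, 4.4, 1.5]
grip_width: 11.8
finger_force: 30.0
```

Call:
arm_command --gripper '[5,5,5,5,5]' --pt "0 0 0.006" --pt "0 0 0.006" --pt "0 0 0.006" --pt "0 0 0.006" --pt "0 0 0.006" --twist '[1,1,1,1,1]'

```text
time: 12.42
tool_pos: [516.9, 16.3, 122.2]
tcp_rot: [3.141, 0.0, -0.111]
contact_force: [1.3, 3.3, 3.5]
grip_width: 11.8
finger_force: 30.0
```

Call:
arm_command --gripper '[5,5,5,5,5]' --pt "0 0 0.006" --pt "0 0 0.006" --pt "0 0 0.006" --pt "0 0 0.006" --pt "0 0 0.006" --twist '[1,1,1,1,1]'

```text
time: 13.05
tool_pos: [516.9, 16.1, 121.4]
tcp_rot: [3.141, -0.0, -0.548]
contact_force: [0.7, 2.6, 2.0]
grip_width: 11.8
finger_force: 30.0
```

Call:
arm_command --gripper '[5,5,5,5,5]' --pt "0 0 0.006" --pt "0 0 0.006" --pt "0 0 0.006" --pt "0 0 0.006" --pt "0 0 0.006" --twist '[1,1,1,1,1]'

```text
time: 13.68
tool_pos: [516.8, 15.9, 120.7]
tcp_rot: [3.141, -0.0, -0.984]
contact_force: [0.2, 2.0, 2.6]
grip_width: 11.4
finger_force: 30.0
```

Call:
arm_command --gripper '[5,5,5,5,5]' --pt "0 0 0.006" --pt "0 0 0.006" --pt "0 0 0.006" --pt "0 0 0.006" --pt "0 0 0.006" --twist '[1,1,1,1,1]'

```text
time: 14.3
tool_pos: [516.6, 15.9, 119.9]
tcp_rot: [3.141, -0.001, -1.42]
contact_force: [0.4, 1.8, 2.2]
grip_width: 11.9
finger_force: 30.0
```

Call:
arm_command --gripper '[65,65,65,65,65]' --pt "0 0 0" --pt "0 0 0" --pt "0 0 0" --pt "0 0 -0.1" --pt "0 0 -0.1" --twist '[0,0,0,0,0]'

```text
time: 14.92
tool_pos: [516.9, 16.3, 125.1]
tcp_rot: [-3.142, -0.0, -1.417]
contact_force: [-1.1, -0.1, 0.2]
grip_width: 56.9
finger_force: 0.0
```

```bash
python3 - <<'E'
from h import *
im=capture("side"); o=get_obs(); print(o["grip_width"],o["contact_force"],o["tool_pos"],o["joint_positions"])
save(cv2.resize(im[150:265,225:345],None,fx=5,fy=5,interpolation=cv2.INTER_NEAREST),"s3.png")
E
```

```text
60.97729927925995 [-0.2190501  -1.09440437  0.33941674] [517.05878623  16.29730169 125.49644062] [-1.16608671e-01  4.33504087e-01  1.68944697e+00 -2.08295776e-04
  1.01794815e+00  2.87146465e+00]
```

View pics/s3.png

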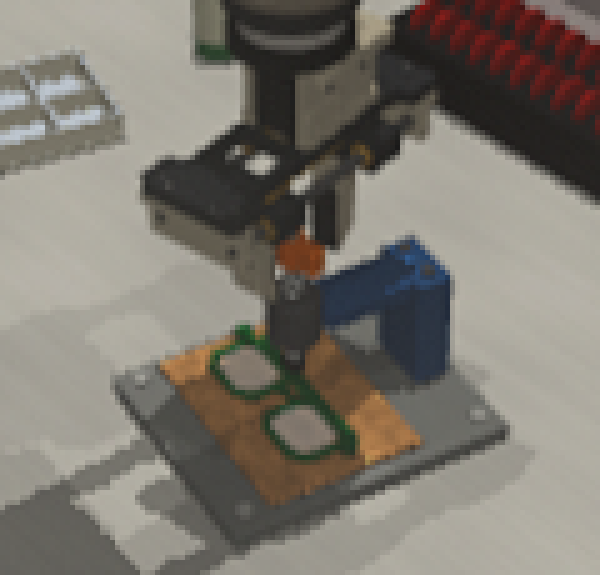

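Released, the head now sits roughly 12–16 mm lower than at the start, at about (285,201). That confirms the thread has caught and the screw is halfway. Rotating the open gripper back 180°.

Call:
arm_command --gripper '[65,65,65,65,65]' --pt "0 0 0" --pt "0 0 0" --pt "0 0 0" --pt "0 0 0" --pt "0 0 0" --twist '[-1,-1,-1,-1,-1]'

```text
time: 15.6
tool_pos: [516.9, 16.3, 125.1]
tcp_rot: [-3.141, -0.0, -0.978]
contact_force: [-0.6, 0.1, -0.3]
grip_width: 65.0
finger_force: 0.0
```

Call:
arm_command --gripper '[65,65,65,65,65]' --pt "0 0 0" --pt "0 0 0" --pt "0 0 0" --pt "0 0 0" --pt "0 0 0" --twist '[-1,-1,-1,-1,-1]'

```text
time: 16.23
tool_pos: [516.9, 16.4, 125.1]
tcp_rot: [-3.142, -0.0, -0.542]
contact_force: [0.2, -0.4, -0.3]
grip_width: 64.7
finger_force: 0.0
```

Call:
arm_command --gripper '[65,65,65,65,65]' --pt "0 0 0" --pt "0 0 0" --pt "0 0 0" --pt "0 0 0" --pt "0 0 0" --twist '[-1,-1,-1,-1,-1]'

```text
time: 16.85
tool_pos: [516.9, 16.3, 125.1]
tcp_rot: [3.141, -0.0, -0.105]
contact_force: [0.4, 0.2, -0.5]
grip_width: 64.8
finger_force: 0.0
```

Call:
arm_command --gripper '[65,65,65,65,65]' --pt "0 0 0" --pt "0 0 0" --pt "0 0 0" --pt "0 0 0" --pt "0 0 0" --twist '[-1,-1,-1,-1,-1]'

```text
time: 17.48
tool_pos: [516.9, 16.3, 125.1]
tcp_rot: [3.141, -0.0, 0.331]
contact_force: [0.2, -0.2, -0.2]
grip_width: 64.9
finger_force: 0.0
```

Call:
arm_command --gripper '[65,65,65,65,65]' --pt "0 0 0" --pt "0 0 0" --pt "0 0 0" --pt "0 0 0" --pt "0 0 0" --twist '[-1,-1,-1,-1,-1]'

```text
time: 18.1
tool_pos: [516.9, 16.3, 125.1]
tcp_rot: [3.141, -0.0, 0.767]
contact_force: [0.6, -0.3, 0.7]
grip_width: 65.0
finger_force: 0.0
```

Call:
arm_command --gripper '[65,65,65,65,65]' --pt "0 0 0" --pt "0 0 0" --pt "0 0 0" --pt "0 0 0" --pt "0 0 0" --twist '[-1,-1,-1,-1,-1]'

```text
time: 18.73
tool_pos: [516.9, 16.3, 125.1]
tcp_rot: [3.141, 0.0, 1.204]
contact_force: [-0.5, 0.6, -0.1]
grip_width: 65.2
finger_force: 0.0
```

Call:
arm_command --gripper '[65,65,65,65,65]' --pt "0 0 0" --pt "0 0 0" --pt "0 0 0" --pt "0 0 0" --pt "0 0 0" --twist '[-1,-1,-1,-1,-1]'

```text
time: 19.35
tool_pos: [516.9, 16.3, 125.1]
tcp_rot: [3.141, 0.0, 1.64]
contact_force: [0.4, -1.3, -0.1]
grip_width: 65.1
finger_force: 0.0
```

Call:
arm_command --gripper '[65,65,50,40,30]' --pt "0 0 0" --pt "0 0 0" --pt "0 0 0" --pt "0 0 0" --pt "0 0 0" --twist '[-1,0,0,0,0]'

```text
time: 19.98
tool_pos: [516.8, 16.3, 125.0]
tcp_rot: [3.142, 0.0, 1.724]
contact_force: [0.5, -0.1, 0.0]
grip_width: 39.4
finger_force: 0.0
```

Call:
arm_command --gripper '[5,5,5,5,5]' --pt "0 0 0" --pt "0 0 0" --pt "0 0 0" --pt "0 0 0" --pt "0 0 0" --twist '[0,0,0,0,0]'

```text
time: 20.6
tool_pos: [516.7, 16.3, 125.0]
tcp_rot: [-3.141, 0.0, 1.724]
contact_force: [-1.0, -0.8, 0.9]
grip_width: 11.6
finger_force: 30.0
```

Call:
arm_command --gripper '[5,5,5,5,5]' --pt "0 0 0" --pt "0 0 0.1" --pt "0 0 0.1" --pt "0 0 0" --pt "0 0 0" --twist '[0,0,0,0,0]'

```text
time: 21.22
tool_pos: [516.8, 16.3, 120.0]
tcp_rot: [-3.142, 0.0, 1.724]
contact_force: [-2.1, -0.3, 1.2]
grip_width: 11.6
finger_force: 30.0
```

Call:
arm_command --gripper '[5,5,5,5,5]' --pt "0 0 0.006" --pt "0 0 0.006" --pt "0 0 0.006" --pt "0 0 0.006" --pt "0 0 0.006" --twist '[1,1,1,1,1]'

```text
time: 21.85
tool_pos: [516.7, 16.4, 119.2]
tcp_rot: [-3.141, 0.0, 1.285]
contact_force: [-1.8, -0.4, 2.2]
grip_width: 12.0
finger_force: 30.0
```

Call:
arm_command --gripper '[5,5,5,5,5]' --pt "0 0 0.006" --pt "0 0 0.006" --pt "0 0 0.006" --pt "0 0 0.006" --pt "0 0 0.006" --twist '[1,1,1,1,1]'

```text
time: 22.48
tool_pos: [516.5, 16.4, 118.4]
tcp_rot: [-3.141, 0.001, 0.849]
contact_force: [-2.1, -0.1, 2.2]
grip_width: 11.8
finger_force: 30.0
```

Call:
arm_command --gripper '[5,5,5,5,5]' --pt "0 0 0.006" --pt "0 0 0.006" --pt "0 0 0.006" --pt "0 0 0.006" --pt "0 0 0.006" --twist '[1,1,1,1,1]'

```text
time: 23.1
tool_pos: [516.4, 16.5, 117.7]
tcp_rot: [-3.141, 0.001, 0.412]
contact_force: [-3.3, 0.1, 2.2]
grip_width: 11.5
finger_force: 30.0
```

Call:
arm_command --gripper '[5,5,5,5,5]' --pt "0 0 0.006" --pt "0 0 0.006" --pt "0 0 0.006" --pt "0 0 0.006" --pt "0 0 0.006" --twist '[1,1,1,1,1]'

```text
time: 23.72
tool_pos: [516.3, 16.6, 116.9]
tcp_rot: [-3.141, 0.001, -0.024]
contact_force: [-2.8, 1.4, 1.7]
grip_width: 11.9
finger_force: 30.0
```

Call:
arm_command --gripper '[5,5,5,5,5]' --pt "0 0 0.006" --pt "0 0 0.006" --pt "0 0 0.006" --pt "0 0 0.006" --pt "0 0 0.006" --twist '[1,1,1,1,1]'

```text
time: 24.35
tool_pos: [516.4, 16.7, 116.1]
tcp_rot: [-3.142, 0.001, -0.46]
contact_force: [-3.3, 1.6, 3.0]
grip_width: 11.7
finger_force: 30.0
```

Call:
arm_command --gripper '[5,5,5,5,5]' --pt "0 0 0.006" --pt "0 0 0.006" --pt "0 0 0.006" --pt "0 0 0.006" --pt "0 0 0.006" --twist '[1,1,1,1,1]'

```text
time: 24.98
tool_pos: [516.4, 16.9, 115.4]
tcp_rot: [3.141, 0.001, -0.897]
contact_force: [-3.4, 2.5, 2.4]
grip_width: 11.7
finger_force: 30.0
```

Call:
arm_command --gripper '[5,5,5,5,5]' --pt "0 0 0.006" --pt "0 0 0.006" --pt "0 0 0.006" --pt "0 0 0.006" --pt "0 0 0" --twist '[1,1,1,1,1]'

```text
time: 25.6
tool_pos: [516.5, 17.0, 114.8]
tcp_rot: [3.141, 0.001, -1.333]
contact_force: [-2.0, 1.5, 2.5]
grip_width: 11.8
finger_force: 30.0
```

Call:
arm_command --gripper '[5,5,5,5,5]' --pt "0 0 0" --pt "0 0 0" --pt "0 0 0" --pt "0 0 0" --pt "0 0 0" --twist '[1,0,0,0,0]'

```text
time: 26.22
tool_pos: [516.7, 16.7, 114.8]
tcp_rot: [3.141, 0.001, -1.417]
contact_force: [-2.3, 4.3, 2.4]
grip_width: 12.0
finger_force: 30.0
```

```bash
python3 - <<'E'
from h import *
f=[]
for i in range(8):
    im=capture("side"); f.append(get_obs()["contact_force"])
o=get_obs();print(np.mean(f,0),o["joint_positions"],o["tool_pos"],o["finger_force"])
save(cv2.resize(im[150:265,225:345],None,fx=5,fy=5,interpolation=cv2.INTER_NEAREST),"s4.png")
E
```

```text
[-1.84710513  4.54204355  2.27556092] [-1.16287799e-01  4.47184275e-01  1.70191569e+00  6.43276030e-04
  9.92886205e-01  2.87104233e+00] [516.65821313  16.73870925 114.81390806] 29.995643198490143
```

View pics/s4.png

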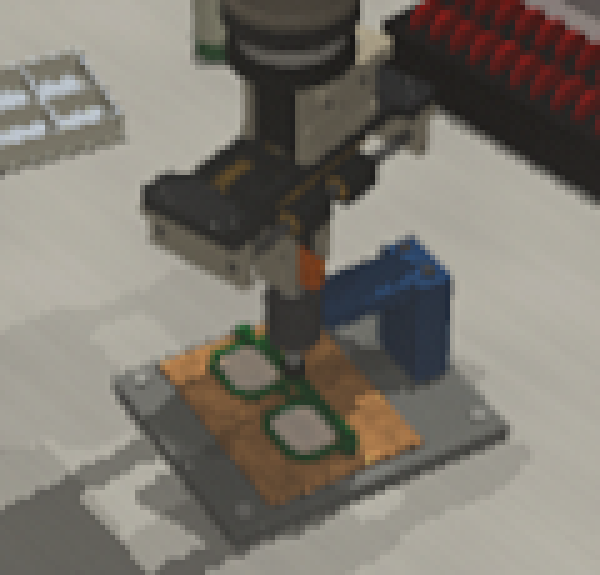

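The head is held low above the boss, near (287,204). The push stayed at 2.3 N while the gripper followed down 10 mm over 6.2 rad, the grip is 30 N and the frame hasn't moved. Handing in.

```bash
python3 -c "
from plant import *
print(close_job())"
```

```text
the job is handed in; nothing more can be done
None
```

I turned the screw back about 1.8 rad until it dropped into the thread, then forward 6.2 rad (about one turn), and handed the job in with the wing head held at 30 N; the verdict was not shown.

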